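Stamp the plywood turtle with the spring marking stamp

TASK

Lift the spring stamp out of its red holder, stand it upright inside the black circle drawn on the plywood turtle, and set its dial sleeve to 3 (the orange pointer at the three dots). Then press the yellow plunger head fully down to its stop, let it spring back up and leave the stamp standing there. Do not drop the stamp or press it down while it is off the circle or on another setting, and leave the glue bottle, the screwdriver and the loose tile where they are.

Things in the scene. Friction and masses are not known exactly. Their poses are not given: they have to be found in the camera images.
- stamp: Loose spring stamp, about 0.6 kg, upright, 76 mm tall. Origin: centre of its underside, z up. Aluminium foot, diameter 72, 8 thick, with black dots on top around the sleeve. Black ribbed sleeve with orange pointer, diameter 42, 10 to 43 mm above the origin. Rod of diameter 12, then yellow plunger head, diameter 30, from 62 to 76 mm
- sleeve (a joint): Dial sleeve: angle of its orange pointer from the stamp's x axis, counter-clockwise from above, 0 to 1.8 rad. The groups of 1, 2, 3, 4 dots on the foot lie at 0, 0.6, 1.2, 1.8 rad: settings 1 to 4. Turns against light friction (0.035 N m), stays where left; the foot stays put by its weight
- plunger (a joint): Travel of the yellow plunger head: 0 up, 0.010 m fully down at its stop. A spring pushes it up, with about 5 N at the top and 13 N at the bottom. The head's top stop carries the stamp's weight, so the stamp can be lifted by the head
- sleeve_mid (a point): Middle of the dial sleeve, on its axis, 26.5 mm above the stamp's underside
- head_top (a point): Centre of the top face of the yellow plunger head (76 mm above the stamp's underside when up); moves with the plunger
- holder: Fixed red round cup on a 120 mm square, 3 mm steel plate; origin under its centre at bench height. Inside diameter 78, outside 88, rim 44 mm and inner floor 4 mm above the bench. At the start the stamp stands in it, foot and sleeve hidden inside, only rod and head clear
- turtle: Fixed flat plywood turtle, 12 mm thick: round body of diameter 220, with head (towards +x), flippers and tail out to 165 mm from the centre. Origin under the centre of the round body at bench height. Four glued hexagonal plates, 44 mm across and 6 mm thick, lie on it clear of the circle
- circle (a point): Centre of the black circle drawn on the turtle, on its top face (12 mm above the bench), 30 mm from the turtle's centre towards its head. The line's inside diameter is 90, so that the stamp's foot fits inside with 9 mm all round
- glue: Bystander: loose white glue bottle, orange cap, diameter 52, height 125; origin at the centre of its underside. It stands between holder and turtle
- screwdriver: Bystander: loose screwdriver with red handle lying on the bench beyond the work, about 200 mm long
- tile: Bystander: loose green-painted hexagonal wooden tile, 44 mm across and 6 mm thick, lying on the turtle; origin at the centre of its underside
Mind the look-alikes: they are no part of the job. Of the things that look like the stamp, the middle-sized one is meant.

How it is judged (in metres and radians):
On the way, in this order (a step that is already met when the one before it is completed fails the run):
1. the stamp stands released and upright inside the circle with its sleeve at setting 3 (horizontal distance between stamp and circle below 0.009 m and z of stamp in the frame of circle between -0.004 and 0.004 m and angle between stamp's own z axis and vertical below 0.08 rad and value of joint sleeve between 1.05 and 1.35 rad and contact force between the fingers and stamp below 0.2 N), for 0.2 s.
2. the plunger head is pressed down to its stop there (horizontal distance between stamp and circle below 0.009 m and z of stamp in the frame of circle between -0.004 and 0.004 m and angle between stamp's own z axis and vertical below 0.08 rad and value of joint sleeve between 1.05 and 1.35 rad and value of joint plunger above 0.0088 m), for 0.1 s.
At the end, for the whole second after the job is handed in: The stamp stands at rest, upright within 0.08 rad, flat on the turtle, its axis within 9 mm of the circle's centre; sleeve between 1.05 and 1.35 rad (setting 3); plunger sprung back up (within 1.5 mm) (horizontal distance between stamp and circle below 0.009 m and z of stamp in the frame of circle between -0.004 and 0.004 m and angle between stamp's own z axis and vertical below 0.08 rad and value of joint sleeve between 1.05 and 1.35 rad and value of joint plunger below 0.0015 m and linear speed of stamp below 0.02 m/s); the robot touches nothing.
It fails at once if the plunger is pressed more than 6 mm while the stamp is off the circle or not at setting 3 (value of joint plunger above 0.006 m and not (horizontal distance between stamp and circle below 0.009 m and z of stamp in the frame of circle between -0.004 and 0.004 m and angle between stamp's own z axis and vertical below 0.08 rad and value of joint sleeve between 1.05 and 1.35 rad)).
It fails at once if the stamp is dropped (falls free at more than 0.45 m/s) (contact force between the fingers and stamp below 0.1 N and linear speed of stamp above 0.45 m/s).
It fails at once if the glue bottle is moved more than 30 mm (distance of glue from where it was at the start of the episode above 0.03 m).
It fails at once if the screwdriver is moved more than 30 mm (distance of screwdriver from where it was at the start of the episode above 0.03 m).
It fails at once if the loose plywood tile is moved more than 30 mm (distance of tile from where it was at the start of the episode above 0.03 m).
It also fails if it takes over 59 s, if anything falls off the work surface, if the arm or the gripper's body presses on something with over 40 N, if the wrist force passes 120 N, or if a joint passes its speed limit or range.

ROBOT

A 6-joint arm with a two-finger parallel gripper is mounted at the origin on the work surface. World frame = base frame: x ahead of the robot, y to its left, z up, the work surface at z = 0. Lengths are in mm, angles in rad, forces in N, time in s.
With the tool pointing down it reaches from about 150 to 775 mm from the base axis. Payload 6.1 kg.
Tool frame: the origin (TCP) lies midway between the tips of the shut fingers; the grasp point (between the pads) lies 19 mm behind it (bot.tcp_to_grasp is the distance from the TCP to the grasp point, in mm); z points along the fingers, y is the line along which they close (so a half turn about z gives the same grasp; the last joint's range is limited). The gripper opens to 85 mm and grips with 20 to 120 N. Pads are 22 mm wide; open, the fingers measure 114 mm over their backs; the gripper's body (76 mm by 85 mm) begins 54 mm behind the grasp point. The pads swing forward as they close: fully open they stand 13 mm farther back than shut.
Start: joints at [-1.288, 0.126, -0.04, 1.405, 0, 1.571], TCP at [146.493, -504.131, 231.295] pointing down, gripper open.
Joint ranges: [-2.72, 2.72], [-0.95, 1.95], [-1.27, 1.35], [-1.78, 2.02], [-1.46, 1.47], [-3.14, 3.14]. Speed limits (rad/s): [2.39, 2.39, 3.01, 3.14, 3.14, 3.14].

INTERFACE

Orientations are given as a unit quaternion [w, x, y, z].
In Python, from plant import telemetry, cams, job, bot gives the robot as it stands.
- The arm moves only by the shell command python3 -m handwheel 'ROWS' [OPENING]. ROWS is text: rows parted by semicolons, each of 4 numbers parted by spaces: the shift along the world's x, y, z in m, then the turn about the world's z in rad. A call has 1 to 10 rows; each row shifts and turns the commanded pose from where the row before left it; what a row does not reach is not made up. A row lasts 1/10 s, in which the tool goes at most 50 mm and 8.59 degrees, less where a joint would pass 70% of its speed; a pose out of reach is approached as far as the arm can. A call is refused whole if a number of a shift passes 0.05 or a number of a turn 0.15, either way. A call with a gripper value outside its range is refused whole. OPENING is the opening in per cent of the stroke, from 0 (shut) to 100 (fully open), set as the call begins (- or left out, the last holds). The fingers move at their own pace and stop on an object; the grip force is fixed at half the most. Time passes only in rows, so rows that do not move let the fingers close. It gives the time, the measured TCP pose, the force, the opening and the grip force at its end, in the units of the state.
- telemetry.observe(): the state, without advancing time (a new reading comes with each control period).
- cams.get_image(name): name is "side" or "top"; returns a dict with "image" (400x640x3 uint8, red, green, blue), "range_z" (400x640 float32, mm along the optical axis (not along the pixel's ray), 0 where there is no reading), "fx", "fy", "cx", "cy" (pixels), "k1" (the pictures are not rectified: a ray, as slopes to the right and down, at radius r is drawn at 1 + k1 r^2 times it, then the intrinsics apply), "R" (3x3) and "t" (3): a world point X has camera coordinates R X + t. Camera axes: x right, y down, z forward; pixel columns grow to the right and rows downward; lengths in mm; the calibration is good to about 2 mm. A picture is of the moment at which its call begins.
- job.job_done(): hands the job in; it is judged then, once.
The state is a dict: "time_s": time; "joint_positions": joint angles; "joint_vel": joint speeds; "tau": joint torques, N m; "tcp_pos": TCP position; "tool_rot": TCP orientation; "contact_force": force on the tool from outside, world axes, zero at the start; "moment": the same for the moment, N m; "opening": opening from 0.0 (shut) to 1.0 (fully open); "grip_force": force on a finger pad.
Only numpy, scipy, OpenCV 4.12 (cv2) and the standard library are available. Lean on these libraries where they do the work, as an engineer would, in place of code of your own. Each camera call takes 0.05 s, during which the arm holds its last target. There are 200 camera calls.

## Working session

There is one attempt and no reset: what is moved stays moved. The work goes in short steps, Python scripts to look and compute and a shell command to move; the robot and the scene stay as the last step left them, time stands still between calls to the robot, and variables do not carry over. Pictures are saved under pics/ and viewed, at most 10 in all, crops included, and the job is handed in when it is done.

```bash
ls; mkdir -p pics
cat > h.py <<'E'
import numpy as np, cv2
from plant import telemetry, cams, job, bot
def grab(n):
    d=cams.get_image(n); np.save(f'{n}.npy',d,allow_pickle=True); return d
def load(n): return np.load(f'{n}.npy',allow_pickle=True).item()
def ray(d,u,v):
    x=(u-d['cx'])/d['fx']; y=(v-d['cy'])/d['fy']; a,b=x,y
    for _ in range(20):
        s=1+d['k1']*(a*a+b*b); a,b=x/s,y/s
    return np.array([a,b,1.])
def atz(d,u,v,z):  # world point on plane z
    R=np.array(d['R']);t=np.array(d['t']); c=-R.T@t; r=R.T@ray(d,u,v)
    return c+r*(z-c[2])/r[2]
def dep(d,u,v):
    R=np.array(d['R']);t=np.array(d['t']); Z=d['range_z'][int(round(v)),int(round(u))]
    return R.T@(ray(d,u,v)*Z-t)
def proj(d,X):
    R=np.array(d['R']);t=np.array(d['t']); c=R@np.array(X)+t; a,b=c[0]/c[2],c[1]/c[2]; s=1+d['k1']*(a*a+b*b)
    return d['fx']*a*s+d['cx'],d['fy']*b*s+d['cy']
def save(d,name,box=None,k=1):
    im=d['image'][:,:,::-1]
    if box: x0,y0,x1,y1=box; im=im[y0:y1,x0:x1]
    cv2.imwrite('pics/'+name,cv2.resize(im,None,fx=k,fy=k,interpolation=cv2.INTER_CUBIC))
E
python3 - <<'E'
from h import *
for n in('top','side'):
    d=grab(n); save(d,n+'0.png'); print(n,d['fx'],d['k1'],-np.array(d['R']).T@d['t'],np.array(d['R']).round(2).tolist())
s=telemetry.observe(); print(s['time_s'],s['tcp_pos'],s['tool_rot'],s['opening'])
E
```

```text
pics
top 385.3116039834186 -0.011076502776325537 [437.47674708  10.14656973 856.63348701] [[0.13, -0.99, 0.01], [-0.97, -0.13, -0.2], [0.2, 0.02, -0.98]]
side 485.1550845399948 0.00046274861134235274 [243.98866451 758.52561425 797.86029905] [[-0.9, -0.43, -0.02], [-0.27, 0.61, -0.75], [0.33, -0.67, -0.66]]
0.1 [ 146.40219691 -503.77641026  230.58145437] [-7.36376162e-04  9.90019381e-01  1.40929314e-01 -1.08459212e-04] 1.0024450583282367
```

View pics/top0.png

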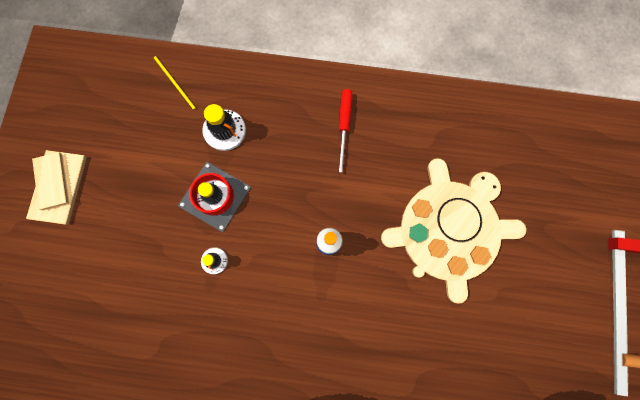

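View pics/side0.png

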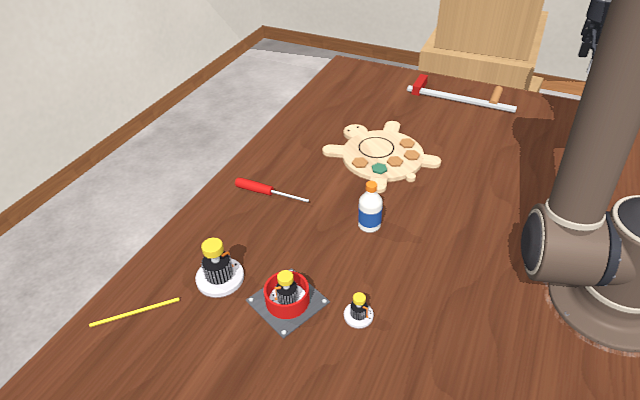

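The top view shows the stamp head at about (206,189) in the red holder, the circle at (460,219), the glue at (330,241) and the tile at (418,233). In the side view the head is at (286,278) and the circle at (376,148). I'll enlarge the holder and the circle.

Run:
```python
from h import *
t=load('top'); s=load('side')
def crop(d,c,w,h,k):
    x,y=c; im=d['image'][y-h:y+h,x-w:x+w,::-1]; return cv2.resize(im,None,fx=k,fy=k,interpolation=cv2.INTER_CUBIC)
a=np.vstack([np.hstack([crop(t,(212,195),40,30,5),crop(s,(286,285),40,30,5)]),np.hstack([crop(t,(460,219),40,30,5),crop(s,(376,148),40,30,5)])])
cv2.imwrite('pics/c1.png',a)
# automatic: yellow blob & dark circle
def blob(d,lo,hi,c,r):
    m=np.zeros(d['image'].shape[:2],np.uint8); x,y=c
    hsv=cv2.cvtColor(d['image'],cv2.COLOR_RGB2HSV)
    m[y-r:y+r,x-r:x+r]=cv2.inRange(hsv,lo,hi)[y-r:y+r,x-r:x+r]
    v,u=np.nonzero(m); return u,v
for n,d,ch,cc in(('top',t,(206,189),(460,219)),('side',s,(286,278),(376,148))):
    u,v=blob(d,(24,150,90),(34,255,255),ch,22); print(n,'head',u.mean(),v.mean(),u.min(),u.max(),v.min(),v.max(),'dep',dep(d,u.mean(),v.mean()))
    for z in(73,80): print('  z',z,atz(d,u.mean(),v.mean(),z))
    u,v=blob(d,(0,0,0),(179,255,110),cc,26)
    e=cv2.fitEllipse(np.c_[u,v].astype(np.float32)); print('circle',e,atz(d,*e[0],12),dep(d,*e[0]))
```

```text
top head 204.94610778443115 189.22155688622755 198 212 183 196 dep [576.83570899 261.69170761  80.00295507]
  z 73 [578.09232266 263.95991524  73.        ]
  z 80 [576.83623924 261.69266474  80.        ]
circle ((459.3033447265625, 219.47369384765625), (40.989646911621094, 44.153656005859375), 133.32699584960938) [ 597.90724828 -287.23746993   12.        ] [ 597.51620879 -286.5126146    14.05874225]
side head 284.8578947368421 277.63684210526316 277 292 270 285 dep [572.98708024 269.82502959  84.37213468]
  z 73 [578.23091535 262.03573588  73.        ]
  z 80 [575.00312683 266.83035514  80.        ]
circle ((379.576171875, 119.86979675292969), (42.97756576538086, 84.26460266113281), 6.839706897735596) [ 636.75650497 -420.80316631   12.        ] [ 643.98619289 -442.51110202   -2.46535108]
```

View pics/c1.png

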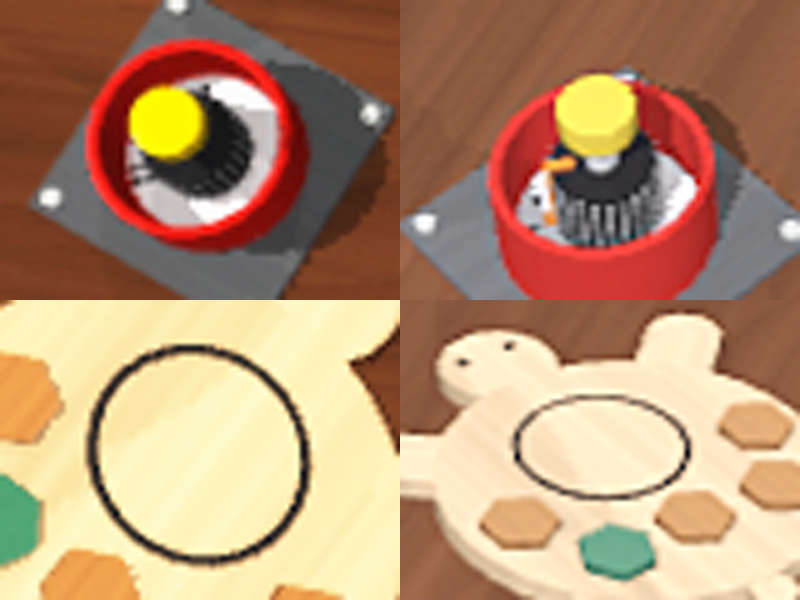

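The head's position agrees between the two views, at about (577, 262.5), and the circle is at about (598, -287). I'm moving over the holder and will check the circle from the side view as I go.

```bash
python3 -m handwheel '0.025 0.043 0 0;0.025 0.043 0 0;0.025 0.043 0 0;0.025 0.043 0 0;0.025 0.043 0 0;0.025 0.043 0 0;0.025 0.043 0 0;0.025 0.043 0 0;0.025 0.043 0 0;0.025 0.043 0 0' 100
python3 -m handwheel '0.025 0.043 0 0;0.025 0.043 0 0;0.025 0.043 0 0;0.025 0.043 0 0;0.025 0.043 0 0;0.025 0.043 0 0;0.02 0.043 0 0;0 0.03 0 0;0 0 0 0;0 0 0 0'
python3 - <<'E'
from h import *
s=load('side'); t=load('top'); print(atz(s,376.5,147.5,12),atz(t,459.5,219.7,12), atz(t,331,239,125), atz(s,371,186,125))
print('holder rim', atz(t,(420/5/2+200-28+0),0,44)) if 0 else None
# holder rim from crop: top x 88..298,y 42..245 ; side x 490..715,y 80..255
print(atz(t,172+193/5,165+143/5,44),atz(s,246+202.5/5,255+167/5,44))
print(telemetry.observe()['joint_positions'])
E
```

```text
time_s: 1.1
tcp_pos: [396.9, -72.1, 231.3]
tool_rot: [0.0, 0.99, 0.141, 0.0]
contact_force: [1.5, -0.8, 0.1]
opening: 0.997
grip_force: 0.0
time_s: 2.1
tcp_pos: [578.2, 219.4, 230.9]
tool_rot: [-0.015, 0.985, 0.174, -0.003]
contact_force: [-0.2, -0.8, 0.3]
opening: 1.001
grip_force: 0.0
[ 595.54637978 -285.60355799   12.        ] [ 597.46019921 -287.70302313   12.        ] [506.18270084  -7.99839941 125.        ] [505.94546726   1.49084351 125.        ]
[575.45618088 259.41990128  44.        ] [575.87543366 264.2294742   44.        ]
[0.34826489 0.30901877 0.18830819 1.45191054 0.03003836 3.14059866]
```

Joint 6 sits at its limit there, so I'm turning the tool towards mid-range while centring over the head.

```bash
python3 -m handwheel '0 0.01 0 0.148;0 0.01 0 0.148;0 0.01 0 0.148;0 0.01 0 0.148;0 0.003 0 0.148;0 0 0 0.148;0 0 0 0.148;0 0 0 0.148;0 0 0 0.148;0 0 0 0.148'
python3 -m handwheel '0 0 -0.03 0;0 0 -0.03 0;0 0 0 0'
python3 - <<'E'
from h import *
for n in('top','side'):
    d=grab(n)
s=telemetry.observe(); print(s['joint_positions'],s['tcp_pos'])
t=load('top');sd=load('side')
a=[cv2.resize(d['image'][y-40:y+40,x-40:x+40,::-1],None,fx=5,fy=5,interpolation=cv2.INTER_CUBIC) for d,x,y in((t,206,189),(sd,286,265))]
cv2.imwrite('pics/c2.png',np.hstack(a))
E
```

```text
time_s: 3.1
tcp_pos: [578.3, 261.0, 232.3]
tool_rot: [-0.009, 0.608, 0.794, -0.012]
contact_force: [-0.3, -1.0, -0.4]
opening: 1.002
grip_force: 0.0
time_s: 3.4
tcp_pos: [576.4, 260.4, 168.0]
tool_rot: [-0.011, 0.611, 0.792, -0.015]
contact_force: [-0.5, 0.5, -0.5]
opening: 1.002
grip_force: 0.0
[0.42266863 0.36711491 0.1403762  1.37488234 0.00453418 1.73620034] [578.28544252 261.56874284 172.2162951 ]
```

View pics/c2.png

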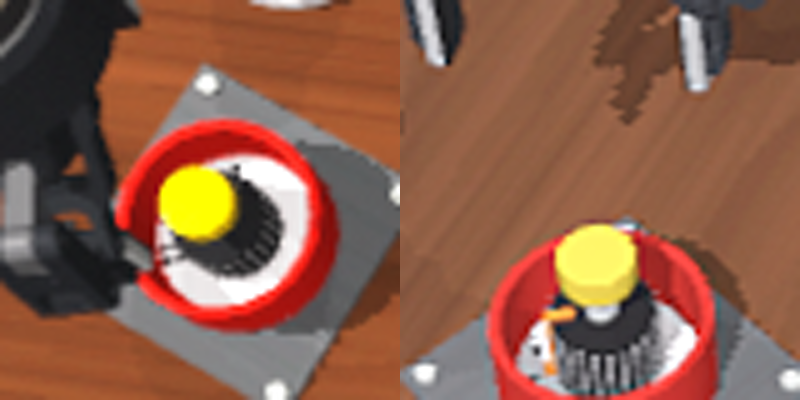

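The head stays at the same pixels, clear of the fingers. Descending to grip it.

```bash
python3 -m handwheel '0 0.001 -0.03 0;0 0 -0.03 0;0 0 -0.03 0;0 0 -0.02 0;0 0 -0.007 0;0 0 0 0;0 0 0 0'
python3 -m handwheel '0 0 0 0;0 0 0 0;0 0 0 0;0 0 0 0;0 0 0 0;0 0 0 0;0 0 0 0;0 0 0 0' 0
```

```text
time_s: 4.2
tcp_pos: [580.1, 264.2, 56.5]
tool_rot: [-0.009, 0.61, 0.792, -0.011]
contact_force: [0.5, 0.1, 0.1]
opening: 0.996
grip_force: 0.0
time_s: 5.0
tcp_pos: [578.2, 263.7, 55.0]
tool_rot: [-0.01, 0.61, 0.792, -0.013]
contact_force: [-3.7, -1.0, 4.9]
opening: 0.333
grip_force: 58.6
```

```bash
python3 -m handwheel '0 0 0.005 0;0 0 0.01 0;0 0 0.015 0;0 0 0.02 0;0 0 0.03 0;0 0 0.03 0;0 0 0.03 0;0 0 0.02 0;0 0 0 0;0 0 0 0'
python3 - <<'E'
from h import *
for n in('top','side'): grab(n)
t=load('top');sd=load('side')
a=[]
for d in (t,sd):
    x,y=map(int,proj(d,[578,263,185])); x=min(max(x,40),600); y=min(max(y,40),360)
    a.append(cv2.resize(d['image'][y-40:y+40,x-40:x+40,::-1],None,fx=5,fy=5,interpolation=cv2.INTER_CUBIC)); print(x,y)
cv2.imwrite('pics/c3.png',np.hstack(a))
E
```

```text
time_s: 6.0
tcp_pos: [579.0, 263.8, 213.4]
tool_rot: [-0.009, 0.61, 0.792, -0.013]
contact_force: [0.3, -0.3, -8.5]
opening: 0.327
grip_force: 60.7
187 175
279 237
```

View pics/c3.png

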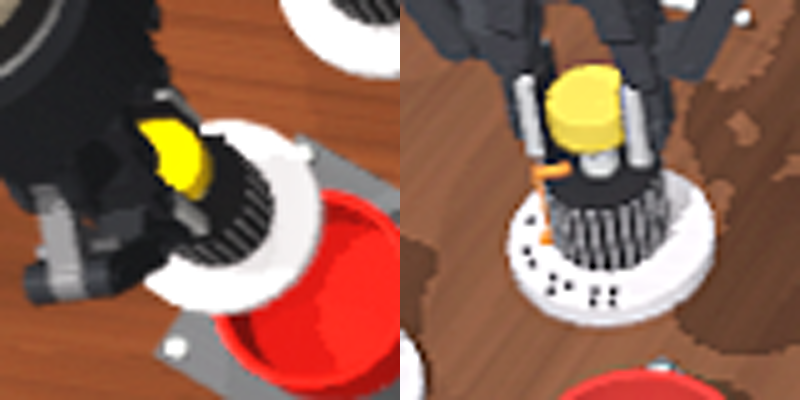

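The stamp hangs from the head. In the side view one dot is at (531,220), two at (530,256), three at (560,285) and four at (605,297); the pointer's foot is at (547,238). Now to turn those into angles.

Run:
```python
from h import *
d=load('side'); P=lambda x,y:(279-40+(x-400)/5,237-40+y/5)
# foot outline ellipse center from crop: x 507..716 ; top rim ->~
zt=170.5
c=atz(d,*P(611,240),zt); print('c',c)
for n,q in dict(one=(531,220),two=(530,256),three=(560,285),four=(605,297),left=(508,240),right=(716,240),bot=(612,314)).items():
    w=atz(d,*P(*q),zt); print(n,w.round(1),np.hypot(*(w-c)[:2]).round(1),np.arctan2(w[1]-c[1],w[0]-c[0]).round(2))
for q,z in(((547,238),172),((540,172),207),((568,170),207)):
    w=atz(d,*P(*q),z); print('ptr',w.round(1),np.hypot(*(w-c)[:2]).round(1),np.arctan2(w[1]-c[1],w[0]-c[0]).round(2))
s=telemetry.observe();print(s['joint_positions'])
```

```text
c [574.4698051  267.09456712 170.5       ]
one [605.3 270.3 170.5] 30.9 0.1
two [596.7 285.4 170.5] 28.9 0.69
three [580.3 292.9 170.5] 26.5 1.35
four [563.4 291.4 170.5] 26.7 2.0
left [607.8 282.  170.5] 36.5 0.42
right [540.6 251.9 170.5] 37.1 -2.72
bot [557.4 297.1 170.5] 34.6 2.09
ptr [594.8 276.7 172. ] 22.5 0.44
ptr [592.9 277.9 207. ] 21.4 0.53
ptr [584.6 273.1 207. ] 11.8 0.54
[0.42530394 0.37055685 0.23214671 1.46593133 0.00473643 1.73759501]
```

Sleeve is about 0.33, pointer at a world angle of about 0.46, stamp yaw about 0.13. I'm carrying it to the circle with a turn of +0.7, so that setting 3 faces the cameras.

```bash
python3 -m handwheel '0.002 -0.02 0 0.05;0.002 -0.035 0 0.07;0.002 -0.045 0 0.08;0.002 -0.045 0 0.08;0.002 -0.045 0 0.08;0.002 -0.045 0 0.08;0.002 -0.045 0 0.08;0.002 -0.045 0 0.08;0.002 -0.045 0 0.05;0.002 -0.045 0 0.05'
python3 -m handwheel '0 -0.045 0 0;0 -0.045 0 0;0 -0.03 0 0;0 -0.015 0 0;0 0 0 0;0 0 0 0'
```

```text
time_s: 7.1
tcp_pos: [598.0, -152.8, 212.4]
tool_rot: [-0.006, 0.3, 0.954, -0.015]
contact_force: [1.2, -0.1, -6.3]
opening: 0.323
grip_force: 60.5
time_s: 7.7
tcp_pos: [598.6, -285.6, 212.9]
tool_rot: [-0.006, 0.301, 0.953, -0.014]
contact_force: [0.0, -0.5, -7.9]
opening: 0.324
grip_force: 60.6
```

```bash
python3 -m handwheel '0 0 -0.03 0;0 0 -0.04 0;0 0 -0.04 0;0 0 -0.02 0;0 0 -0.01 0;0 0 0 0;0 0 0 0'
python3 - <<'E'
from h import *
for n in('top','side'): grab(n)
a=[]
for d,z in ((load('top'),20),(load('side'),40)):
    x,y=map(int,proj(d,[597,-287,z])); print(x,y)
    a.append(cv2.resize(d['image'][y-40:y+40,x-40:x+40,::-1],None,fx=5,fy=5,interpolation=cv2.INTER_CUBIC))
cv2.imwrite('pics/c4.png',np.hstack(a))
E
```

```text
time_s: 8.4
tcp_pos: [599.9, -285.8, 75.8]
tool_rot: [-0.004, 0.301, 0.954, -0.015]
contact_force: [0.4, 0.4, -5.5]
opening: 0.328
grip_force: 60.5
460 219
376 138
```

View pics/c4.png

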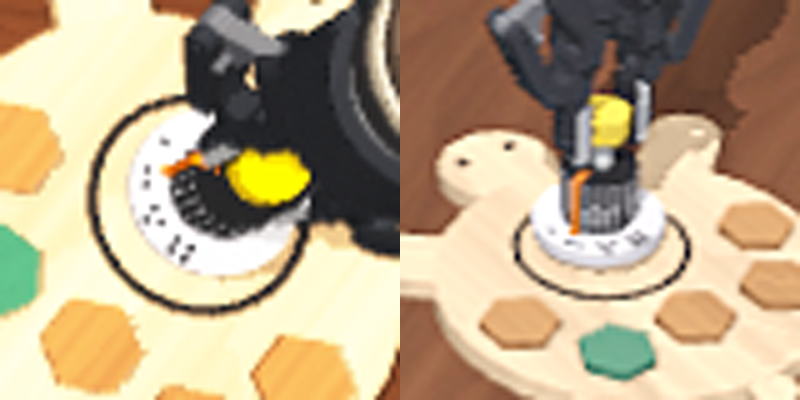

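The foot hangs about 12 mm above the circle. In the top crop its outline has left edge 130 and bottom edge 277; in the side crop it spans 528 to 666. I'm computing the offset.

Run:
```python
from h import *
t=load('top');s=load('side')
T=lambda x,y:(420+x/5,179+y/5); S=lambda x,y:(336+(x-400)/5,98+y/5)
# sample outline points of foot top rim / fit circle center of radius 36 at z
from scipy.optimize import least_squares
def fit(d,pts,z):
    W=np.array([atz(d,*p,z)[:2] for p in pts]); return least_squares(lambda c:np.hypot(*(W-c).T)-36,W.mean(0)).x, 
print('top', fit(t,[T(130,190),T(145,147),T(138,225),T(165,262),T(205,276),T(180,117),T(245,272)],30))
print('side',fit(s,[S(528,215),S(666,215),S(540,240),S(600,258),S(650,243)],31))
C=lambda d,f,pts:[atz(d,*f(*p),12)[:2] for p in pts]
def fc(d,f,pts):
    W=np.array(C(d,f,pts)); r=least_squares(lambda q:np.hypot(*(W-q[:2]).T)-q[2],[*W.mean(0),45]).x; return r
print('circ top',fc(t,T,[(92,200),(305,240),(200,312),(110,143),(150,103),(110,262),(260,295)]))
print('circ side',fc(s,S,[(517,248),(688,248),(602,297),(545,282),(655,284),(540,217)]))
```

```text
top (array([ 598.64825077, -287.63825602]),)
side (array([ 599.50125199, -283.84161732]),)
circ top [ 597.79854488 -288.62029218   48.08582637]
circ side [ 595.94716334 -285.8530525    45.53427813]
```

```bash
python3 -m handwheel '-0.002 -0.0015 -0.005 0;0 0 -0.003 0;0 0 -0.002 0;0 0 -0.001 0;0 0 0 0'
python3 -m handwheel '0 0 -0.001 0;0 0 0 0'
python3 -m handwheel '0 0 -0.001 0;0 0 0 0'
```

```text
time_s: 9.0
tcp_pos: [597.2, -288.4, 64.7]
tool_rot: [-0.004, 0.302, 0.953, -0.015]
contact_force: [-3.9, -0.9, 3.4]
opening: 0.326
grip_force: 61.7
time_s: 9.2
tcp_pos: [597.1, -288.3, 63.2]
tool_rot: [-0.004, 0.302, 0.953, -0.015]
contact_force: [-3.6, -1.9, 5.3]
opening: 0.325
grip_force: 61.8
time_s: 9.4
tcp_pos: [597.1, -288.3, 62.2]
tool_rot: [-0.004, 0.302, 0.953, -0.015]
contact_force: [-4.6, -1.6, 6.5]
opening: 0.328
grip_force: 61.8
```

```bash
python3 -m handwheel '0 0 0.001 0;0 0 0 0;0 0 0 0;0 0 0 0;0 0 0 0;0 0 0 0;0 0 0 0;0 0 0 0' 100
python3 -m handwheel '0 0 0.03 -0.14;0 0 0.03 -0.14;0 0 0.02 -0.14;0 0 0 -0.14;0 0 0 -0.14;0 0 0 -0.14;0 0 0 -0.14;0 0 0 -0.14;0 0 0 -0.14;0 0 0 -0.14'
python3 - <<'E'
from h import *
for n in('top','side'): grab(n)
a=[]
for d,z in ((load('top'),20),(load('side'),30)):
    x,y=map(int,proj(d,[597,-287,z])); print(x,y)
    a.append(cv2.resize(d['image'][y-30:y+30,x-30:x+30,::-1],None,fx=6.6,fy=6.6,interpolation=cv2.INTER_CUBIC))
cv2.imwrite('pics/c5.png',np.hstack(a)); print(a[0].shape)
E
```

```text
time_s: 10.2
tcp_pos: [597.0, -287.7, 62.3]
tool_rot: [-0.004, 0.301, 0.953, -0.015]
contact_force: [0.6, 0.4, 1.0]
opening: 1.0
grip_force: 0.0
time_s: 11.2
tcp_pos: [597.0, -287.7, 142.3]
tool_rot: [-0.013, 0.846, 0.533, -0.008]
contact_force: [0.3, 0.6, -0.2]
opening: 0.997
grip_force: 0.0
460 219
376 141
(396, 396, 3)
```

View pics/c5.png

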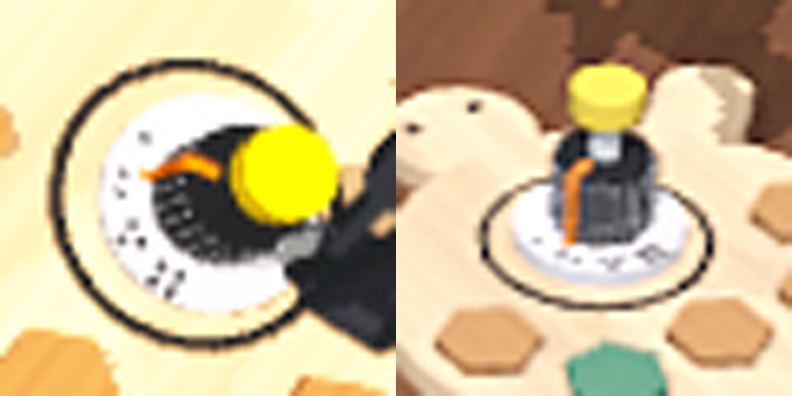

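Stamp stands in the circle. In the top crop the dots are at one (145,137), two (121,185), three (130,240) and four (170,282), with the pointer tip at (147,174).

```bash
cat >> h.py <<'E'
from scipy.optimize import least_squares
def fitc(d,f,pts,z,r=None):
    W=np.array([atz(d,*f(*p),z)[:2] for p in pts])
    q=least_squares(lambda q:np.hypot(*(W-q[:2]).T)-(r or q[2]),[*W.mean(0),45]).x; return q.round(1)
E
python3 - <<'E'
from h import *
t=load('top');s=load('side'); k=6.6
T=lambda x,y:(430+x/k-.42,189+y/k-.42); S=lambda x,y:(346+(x-396)/k-.42,111+y/k-.42)
ft=fitc(t,T,[(98,190),(110,145),(150,105),(190,93),(108,240),(145,290),(190,310),(240,310)],20,36)
print('foot top',ft,'circ',fitc(t,T,[(54,190),(75,120),(120,78),(185,64),(240,75),(75,270),(130,325),(200,345),(270,330)],12))
fs=fitc(s,S,[(511,220),(690,220),(530,253),(575,272),(620,276),(670,255)],20,36)
print('foot side',fs,'circ',fitc(s,S,[(482,240),(713,240),(500,275),(545,298),(600,306),(660,296),(700,270),(500,205)],12))
for d,f,c,L in((t,T,ft,dict(one=(145,137),two=(121,185),three=(130,240),four=(170,282),tip=(147,174))),(s,S,fs,dict(tip=(570,240)))):
    for n,q in L.items():
        w=atz(d,*f(*q),22 if n=='tip' else 20)[:2]-c[:2]; print(n,np.hypot(*w).round(1),np.arctan2(w[1],w[0]).round(2))
w=atz(t,*T(147,174),22)
print('head',atz(t,*T(290,172),86)[:2], atz(s,*S(608,82),88)[:2])
E
```

```text
foot top [ 597.3 -287.3   45. ] circ [ 598.2 -286.8   47.8]
foot side [ 596.8 -288.    45. ] circ [ 598.2 -288.4   47.5]
one 28.8 0.83
two 28.3 1.5
three 28.8 2.16
four 29.8 2.8
tip 21.5 1.26
tip 19.3 1.23
head [ 597.65006341 -289.29847857] [ 597.97702543 -290.3419685 ]
```

The stamp is within about 1.5 mm of the circle's centre, with the pointer at 1.25 and the stamp yaw about 0.92, so the sleeve is at about 0.33. Next I grip the sleeve, with the pads clear of the pointer, and turn it +0.87.

```bash
python3 -m handwheel '0 0 -0.03 0;0 0 -0.03 0;0 0 -0.03 0;0 0 -0.02 0;0 0 -0.008 0;0 0 0 0;0 0 0 0' 100
python3 -m handwheel '0 0 0 0;0 0 0 0;0 0 0 0;0 0 0 0;0 0 0 0;0 0 0 0' 0
```

```text
time_s: 12.0
tcp_pos: [597.6, -288.0, 25.4]
tool_rot: [-0.012, 0.844, 0.536, -0.008]
contact_force: [-0.5, 0.3, 1.4]
opening: 0.999
grip_force: 0.0
time_s: 12.6
tcp_pos: [597.3, -287.8, 25.6]
tool_rot: [-0.012, 0.845, 0.535, -0.008]
contact_force: [-2.5, 1.8, 5.9]
opening: 0.474
grip_force: 60.3
```

```bash
python3 -m handwheel '0 0 0 0.1;0 0 0 0.1;0 0 0 0.1;0 0 0 0.1;0 0 0 0.1;0 0 0 0.1;0 0 0 0.1;0 0 0 0.1;0 0 0 0.07;0 0 0 0'
python3 -m handwheel '0 0 0 0;0 0 0 0;0 0 0 0;0 0 0 0;0 0 0 0' 100
python3 -m handwheel '0 0 0.02 0;0 0 0.03 0;0 0 0.04 0;0 0 0.03 0;0 0 0.03 0;0 0 0 0'
python3 - <<'E'
from h import *
for n in('top','side'): grab(n)
a=[]
for d,z in ((load('top'),20),(load('side'),30)):
    x,y=map(int,proj(d,[597,-287,z])); print(x,y)
    a.append(cv2.resize(d['image'][y-30:y+30,x-30:x+30,::-1],None,fx=6.6,fy=6.6,interpolation=cv2.INTER_CUBIC))
cv2.imwrite('pics/c6.png',np.hstack(a)); print(a[0].shape)
E
```

```text
time_s: 13.6
tcp_pos: [596.5, -288.5, 25.6]
tool_rot: [-0.008, 0.54, 0.841, -0.014]
contact_force: [-5.5, -1.8, 6.2]
opening: 0.475
grip_force: 60.4
time_s: 14.1
tcp_pos: [597.0, -287.6, 24.1]
tool_rot: [-0.008, 0.541, 0.841, -0.013]
contact_force: [0.0, -0.4, -0.1]
opening: 0.999
grip_force: 0.0
time_s: 14.7
tcp_pos: [598.9, -288.5, 179.5]
tool_rot: [-0.004, 0.541, 0.841, -0.012]
contact_force: [0.4, 0.2, -0.6]
opening: 0.999
grip_force: 0.0
460 219
376 141
(396, 396, 3)
```

View pics/c6.png

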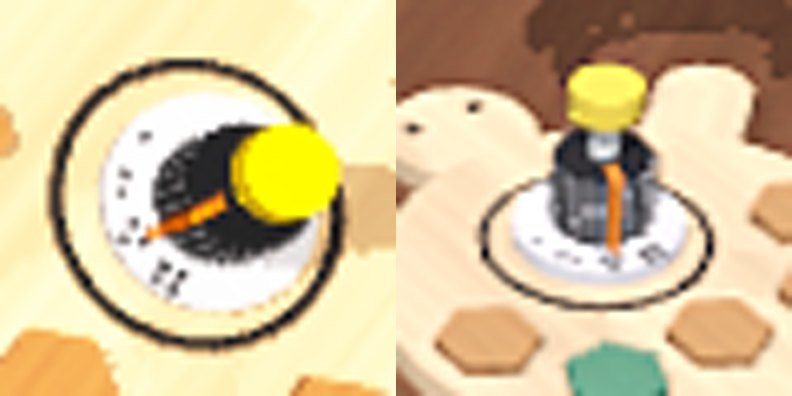

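The foot hasn't moved. The pointer tip is now at (150,235) in the top crop and (613,248) in the side crop, right at the three dots. Checking the angle.

Run:
```python
from h import *
t=load('top');s=load('side'); k=6.6
T=lambda x,y:(430+x/k-.42,189+y/k-.42); S=lambda x,y:(346+(x-396)/k-.42,111+y/k-.42)
def show(d,f,c,L):
    for n,q in L.items():
        w=atz(d,*f(*q),22 if n=='tip' else 20)[:2]-c; print(n,np.hypot(*w).round(1),np.arctan2(w[1],w[0]).round(3))
show(t,T,(597.3,-287.3),dict(one=(145,137),two=(122,185),three=(130,240),four=(170,281),tip=(150,235)))
show(s,S,(596.8,-288),dict(one=(539,241),two=(568,254),three=(612,263),four=(653,252),tip=(613,248)))
s=telemetry.observe(); print(s['tcp_pos'],s['opening'])
```

```text
one 28.8 0.834
two 28.0 1.496
three 28.8 2.158
four 29.5 2.8
tip 22.8 2.219
one 28.5 0.844
two 25.5 1.387
three 27.6 2.106
four 28.6 2.79
tip 20.1 2.189
[ 597.43639794 -287.83888678  174.82751429] 0.9980888645362098
```

The dot-to-pointer interpolation gives a sleeve angle of about 1.26. That's inside the band but close to the upper limit, so I'll regrip and trim it back by 0.05 before pressing.

```bash
python3 -m handwheel '0 0 -0.03 0;0 0 -0.04 0;0 0 -0.04 0;0 0 -0.025 0;0 0 -0.013 0;0 0 0 0;0 0 0 0' 100
python3 -m handwheel '0 0 0 0;0 0 0 0;0 0 0 0;0 0 0 0;0 0 0 0;0 0 0 -0.03;0 0 0 -0.02;0 0 0 0;0 0 0 0' 0
python3 -m handwheel '0 0 0 0;0 0 0 0;0 0 0 0;0 0 0 0;0 0 0 0' 100
python3 -m handwheel '0 0 0.02 0;0 0 0.03 0;0 0 0.04 0;0 0 0.03 0;0 0 0.03 0;0 0 0 0'
python3 - <<'E'
from h import *
for n in('top','side'): grab(n)
a=[]
for d,z in ((load('top'),20),(load('side'),30)):
    x,y=map(int,proj(d,[597,-287,z])); print(x,y)
    a.append(cv2.resize(d['image'][y-30:y+30,x-30:x+30,::-1],None,fx=6.6,fy=6.6,interpolation=cv2.INTER_CUBIC))
cv2.imwrite('pics/c7.png',np.hstack(a))
E
```

```text
time_s: 15.5
tcp_pos: [597.3, -287.8, 26.8]
tool_rot: [-0.008, 0.541, 0.841, -0.013]
contact_force: [0.4, -0.5, 0.3]
opening: 0.999
grip_force: 0.0
time_s: 16.4
tcp_pos: [597.3, -288.2, 28.0]
tool_rot: [-0.007, 0.562, 0.827, -0.013]
contact_force: [-3.2, -0.2, 5.2]
opening: 0.471
grip_force: 60.2
time_s: 16.9
tcp_pos: [597.0, -287.6, 26.1]
tool_rot: [-0.009, 0.561, 0.827, -0.013]
contact_force: [-0.5, 0.2, -0.2]
opening: 1.001
grip_force: 0.0
time_s: 17.5
tcp_pos: [598.8, -288.5, 181.5]
tool_rot: [-0.005, 0.561, 0.827, -0.012]
contact_force: [0.9, 0.4, 0.0]
opening: 1.001
grip_force: 0.0
460 219
376 141
```

View pics/c7.png

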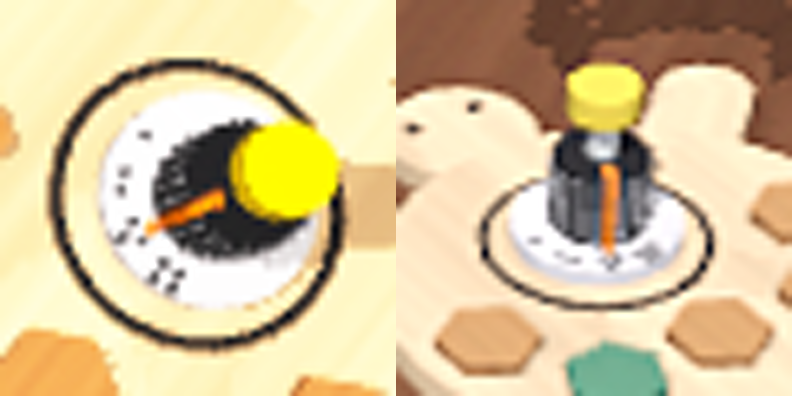

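The pointer now sits squarely on the three dots and the foot is still well inside the circle. Shutting the fingers and pressing the head in small steps.

```bash
python3 -m handwheel '0 0 0 0;0 0 0 0;0 0 0 0;0 0 0 0;0 0 0 0;0 0 -0.03 0;0 0 -0.03 0;0 0 -0.015 0;0 0 -0.005 0;0 0 0 0' 0
python3 -m handwheel '0 0 -0.003 0;0 0 -0.003 0;0 0 -0.003 0;0 0 0 0;0 0 0 0'
python3 -m handwheel '0 0 -0.003 0;0 0 -0.003 0;0 0 0 0;0 0 0 0'
```

```text
time_s: 18.6
tcp_pos: [596.7, -287.5, 95.8]
tool_rot: [-0.009, 0.561, 0.827, -0.013]
contact_force: [-0.3, 0.6, 0.1]
opening: -0.0
grip_force: 0.0
time_s: 19.1
tcp_pos: [597.5, -287.9, 88.2]
tool_rot: [-0.008, 0.561, 0.827, -0.013]
contact_force: [0.8, 0.5, 3.8]
opening: 0.001
grip_force: 1.9
time_s: 19.5
tcp_pos: [597.6, -287.9, 82.8]
tool_rot: [-0.007, 0.561, 0.827, -0.013]
contact_force: [-0.8, 0.4, 8.6]
opening: 0.002
grip_force: 4.3
```

```bash
python3 -m handwheel '0 0 -0.002 0;0 0 -0.002 0;0 0 -0.001 0;0 0 0 0;0 0 0 0'
python3 -m handwheel '0 0 -0.001 0;0 0 -0.001 0;0 0 0 0;0 0 0 0'
```

```text
time_s: 20.0
tcp_pos: [597.6, -288.0, 78.6]
tool_rot: [-0.007, 0.561, 0.827, -0.012]
contact_force: [-1.2, 1.9, 11.4]
opening: 0.001
grip_force: 6.0
time_s: 20.4
tcp_pos: [597.7, -288.0, 78.0]
tool_rot: [-0.006, 0.561, 0.827, -0.012]
contact_force: [-4.0, 3.1, 18.4]
opening: 0.0
grip_force: 9.4
```

The force has passed the 13 N of the spring, so the head is on its stop. One more mm to be sure, then retract straight up and check.

```bash
python3 -m handwheel '0 0 -0.001 0;0 0 0 0;0 0 0 0;0 0 0 0'
python3 -m handwheel '0 0 0.002 0;0 0 0.004 0;0 0 0.004 0;0 0 0.005 0;0 0 0.02 0;0 0 0.04 0;0 0 0.04 0;0 0 0.02 0;0 0 0 0;0 0 0 0'
python3 - <<'E'
from h import *
for n in('top','side'): grab(n)
a=[]
for d,z in ((load('top'),20),(load('side'),30)):
    x,y=map(int,proj(d,[597,-287,z]))
    a.append(cv2.resize(d['image'][y-30:y+30,x-30:x+30,::-1],None,fx=6.6,fy=6.6,interpolation=cv2.INTER_CUBIC))
cv2.imwrite('pics/c8.png',np.hstack(a))
E
```

```text
time_s: 20.8
tcp_pos: [597.8, -288.0, 77.9]
tool_rot: [-0.006, 0.561, 0.827, -0.012]
contact_force: [-5.9, 3.2, 22.6]
opening: -0.0
grip_force: 11.7
time_s: 21.8
tcp_pos: [597.0, -287.7, 207.9]
tool_rot: [-0.009, 0.561, 0.827, -0.013]
contact_force: [0.7, 0.2, 0.2]
opening: -0.003
grip_force: 0.0
```

View pics/c8.png

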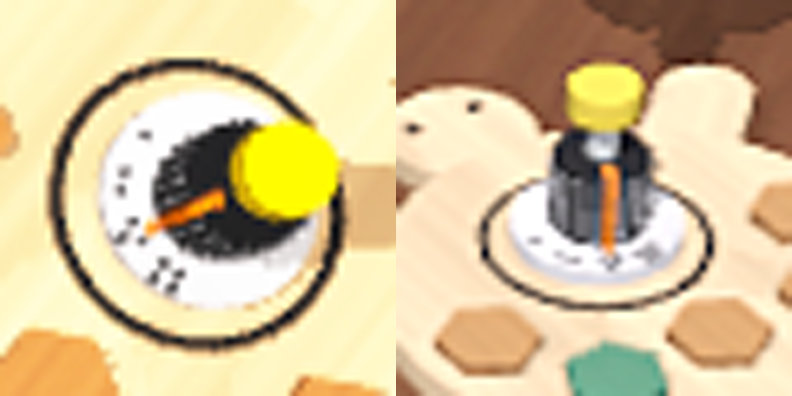

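The head is back up at (605,85) in the side crop. Stamp and pointer haven't moved since before the press, and the tool is clear. Handing in.

```bash
python3 -c "
from plant import job; print(job.job_done())"
```

```text
the job is handed in; nothing more can be done
None
```

The stamp stands upright in the turtle's circle, about 1–2 mm off centre, with its sleeve at setting 3; the plunger went down to its stop and sprang back, and I handed the job in at about 22 s (no verdict came back).

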